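# Re-pin the length stop

## Task

One of two wooden pieces lies in the bay of the length-stop jig, but the sliding stop is still pinned too far out. Pull the ball-lock pin up against its detent, slide the stop towards the fixed end block to the hole that closes it up on the piece lying there (with only a few millimetres of slack), and push the pin down again through the stop and the rail until its collar sits on the stop. Leave that piece lying flat in the bay, square between end block and stop, and leave the other piece and everything else on the table where it is.

Things in the scene. Friction and masses are not known exactly. Their poses are not given: they have to be found in the camera images.
- stop_jig: Fixed length-stop jig; origin on the table under the middle of its rail; x points away from the bay, y along the rail to its open end, z up. The hollow aluminium rail is 48 mm wide, 235 mm long (y -115 to +120), 40 mm high; its top is a 12 mm plate with a row of three 17 mm through holes at x = 0. The bay is the strip of table at x -30 to -90 mm, between end block and stop.
- end_face (a point): a point on the inner face of the fixed wooden end block (50 mm high, at the rail's -y end, reaching out to jig x = -92 mm), 22 mm above the table; the face is at jig y = -95 mm
- hole_a (a point): centre of the first (start) hole, at the rail's top face, 40 mm above the table; jig y = +85. With the stop here the bay is 150 mm long
- hole_b (a point): centre of the middle hole, at the rail's top face; jig y = +50. With the stop here the bay is 115 mm long
- hole_c (a point): centre of the third hole, nearest the end block, at the rail's top face; jig y = +15. With the stop here the bay is 80 mm long
- stop (a joint): travel of the sliding stop along the rail, m: 0 at hole a (start), 0.035 at hole b, 0.070 at hole c, growing towards the end block; limits -0.006 and 0.076. The stop is a dark steel saddle, 58 x 60 mm, its top 67 mm above the table, 26 mm thick over the rail. It slides with about 1.2 N of friction and can be pushed, or carried along by the pin.
- stop_hole (a point): centre of the 17 mm through hole in the middle of the sliding stop, at its top face, 67 mm above the table
- stop_face (a point): a point on the face, towards the end block, of the stop's arm (12 mm thick, 64 mm high, 27 to 89 mm out to jig -x); the face is 30 mm from the hole's centre along the rail. The arm may push a piece along the bay
- lock_pin: Loose steel ball-lock pin, 113 mm long, 0.16 kg. Origin on its axis under the collar (27 mm wide, 5 mm thick), z up to the grip. The shank is 16 mm in diameter. Two sprung balls at z = -43 mm snap out under the rail's top plate when the collar sits on the stop. Pulling it out takes about 11 N at first and 1 to 3 N afterwards, putting it back into the stop about 5 to 8 N. It starts home in stop and hole a.
- pin_grip (a point): middle of the pin's upright black round grip: 30 mm in diameter, 36 mm high, this point 30 mm above the collar's underside; above the grip is a fixed 5 mm button that need not be pressed
- pin_tip (a point): tip of the pin's shank, 60 mm below the collar's underside, a 10 mm long cone. Lifted 35 to 40 mm, the tip is clear of the rail while the shank is still in the stop, so the pin can carry the stop along; lifted more than about 60 mm it is out altogether
- long_piece: pine offcut 50 x 110 x 32 mm (x, y, z), origin under its centre. It lies either in the bay (jig x near -60 mm), and then belongs to hole b, or behind the rail (jig x near +80 mm) as the spare; its y is along the rail
- short_piece: pine offcut 60 x 75 x 22 mm (x, y, z), origin under its centre. It lies either in the bay (jig x near -60 mm), and then belongs to hole c, or behind the rail (jig x near +80 mm) as the spare; its y is along the rail
- pencil_b: flat carpenter's pencil 118 x 9 x 8 mm lying behind the rail; not to be moved
- spanner_b: small chromed spanner, 194 mm long, lying behind the jig; not to be moved
Things that resemble listed ones, but are neither listed nor needed, are in the scene too. There is more than one size of the lock_pin; the one meant has the size given above.

How it is judged:
On the way:
1. the pin is drawn up out of the rail's hole (z of lock_pin in the frame of stop_jig above 0.098 m), for 0.1 s.
At the end, for the whole second after the job is handed in: Stop within 3 mm of the hole for the piece in the bay (long: b, short: c), pin upright and at rest in that hole, collar within 2.5 mm of the stop; that piece flat, within 0.12 rad of square, between block and stop, centre at most 80 mm off the rail's line; the rest within 20 mm of its place (((x of long_piece in the frame of stop_jig between -0.08 and 0 m and value of joint stop between 0.032 and 0.038 m and horizontal distance between lock_pin and hole_b below 0.004 m and y of long_piece in the frame of stop_jig between -0.044 and -0.031 m and angle between the y axis of long_piece and the y axis of stop_jig, either way round below 0.12 rad and distance of short_piece from where it was at the start of the episode below 0.02 m) or (x of short_piece in the frame of stop_jig between -0.08 and 0 m and value of joint stop between 0.067 and 0.073 m and horizontal distance between lock_pin and hole_c below 0.004 m and y of short_piece in the frame of stop_jig between -0.062 and -0.048 m and angle between the y axis of short_piece and the y axis of stop_jig, either way round below 0.12 rad and distance of long_piece from where it was at the start of the episode below 0.02 m)) and z of lock_pin in the frame of stop_jig below 0.0695 m and angle between lock_pin's own z axis and vertical below 0.08 rad and angle between each of long_piece, short_piece's own z axis and vertical below 0.06 rad and height (world z) of each of long_piece, short_piece below 0.005 m and linear speed of lock_pin below 0.02 m/s and distance of each of pencil_b, spanner_b from where it was at the start of the episode below 0.02 m); the robot touches nothing.
It also fails if it takes over 40 s, if anything falls off the work surface, if the arm or the gripper's body presses on something with over 40 N, if the wrist force passes 120 N, or if a joint passes its speed limit or range.

## Robot

A 7-joint arm with a two-finger parallel gripper is mounted at the origin on a cart in front of the work surface, level with it; the furniture and walls round the work are solid. World frame = base frame: x ahead of the robot, y to its left, z up, the work surface at z = 0. Lengths are in m, angles in rad, forces in N, time in s.
With the tool pointing down it reaches from about 0.425 to 0.925 m from the base axis. Payload 6.8 kg.
Tool frame: the origin (TCP) lies on the centre line of the jaws, within the pads' length; the fingertips stand 25 mm ahead of it and the grasp point (between the pads) lies 6 mm ahead of it; z points along the fingers, y is the direction in which the jaws open and shut (so a half turn about z gives the same grasp; the last joint's range is limited). The gripper opens to 85 mm and grips with 20 to 120 N. Pads are 22 mm wide; open, the fingers measure 114 mm over their backs; the gripper's body (76 mm by 85 mm) begins 54 mm behind the grasp point. The pads swing forward as they close: fully open they stand 13 mm farther back than shut.
Start: joints at [-1.44, 0.477, 0.022, 1.555, -0.011, 1.109, -0.083], TCP at [0.16, 0.656, 0.256] pointing down, gripper open.
Joint ranges: [-2.96, 2.96], [-0.34, 2.1], [-1.41, 1.46], [0.24, 2.44], [-1.37, 4.51], [0.17, 1.92], [-2.96, 2.96]. Speed limits (rad/s): [2.39, 2.39, 3.14, 3.14, 3.14, 3.14, 3.14].

## Interface

Orientations are given as a unit quaternion [w, x, y, z].
In Python, from station import status, cams, order, models gives the robot as it stands.
- The arm moves only by the tool move_arm, never from a script. Its argument "steps" is one flat list of numbers, 7 for each row, row after row: the gripper's target within -1 to 1 (fully open at 1, half-way at 0, shut at -1), then the shift along the world's x, y, z in cm, then the turn, a rotation vector about the world's x, y, z in degrees. A call has 1 to 8 rows; each row shifts and turns the commanded pose from where the row before left it; what a row does not reach is not made up. A row lasts 1/10 s, in which the tool goes at most 50 mm and 8.59 degrees, less where a joint would pass 70% of its speed; a pose out of reach is approached as far as the arm can. A call with a gripper value outside its range is refused whole. The fingers move at their own pace and stop on an object; "newtons" is the grip in N (left out, the last holds). Time passes only in rows, so rows that do not move let the fingers close. It gives the time, the measured TCP pose, the force and the opening at its end, in the units of the state.
- status.get_obs(): the state, without advancing time (a new reading comes with each control period).
- cams.read_camera(name): name is "scene" or "top"; returns a dict with "pixels" (420x560x3 uint8, red, green, blue), "mtx" (3x3 intrinsics, pixels), "T" (4x4, takes a point from camera to world coordinates). Camera axes: x right, y down, z forward; pixel columns grow to the right and rows downward; lengths in m; the calibration is good to about 2 mm. A picture is of the moment at which its call begins. There is no depth.
- order.hand_in(): hands the job in, once; it reports no verdict.
Trained networks look in the newest picture that a camera, given by its name, has taken for a name from the list of things; names that differ only in an ending like _2 or _b are one class to them, and where a whole thing is asked for, a point or a joint stands for the part that bears it (a point fixed in the world has none). Each returns a list of dicts, best first, with "score" (0 to 1); they miss things now and then, are a little off and sometimes report something else, mostly with a low value. They report only what shows in the picture. A call takes as long as a camera call. They do not tell look-alikes from the thing itself.
- models.silhouettes(camera, query): "region" (420x560 bool, what is visible of it) and "box" ([centre column, centre row, width, height] in pixels, round what is visible of it).
- models.place_of(camera, query): "position" ([row, column] in pixels: a listed point, or the origin of a listed thing).
The state is a dict: "t": time; "q": joint angles; "joint_vel": joint speeds; "joint_torque": joint torques, N m; "eef_pos": TCP position; "tool_rot": TCP orientation; "contact_force": force on the tool from outside, world axes, zero at the start; "torque": the same for the moment, N m; "gripper_width": opening from 0.0 (shut) to 1.0 (fully open).
Only numpy, scipy, OpenCV 4.12 (cv2) and the standard library are available. Lean on these libraries where they do the work, as an engineer would, in place of code of your own. Each camera call takes 0.05 s, during which the arm holds its last target.

## Working session

There is one attempt and no reset: what is moved stays moved. The work goes in short steps, Python scripts to look and compute and a tool call to move; the robot and the scene stay as the last step left them, time stands still between calls to the robot, and variables do not carry over. Pictures are saved under pics/ and viewed, and the job is handed in when it is done.

Besides the shell and the picture viewer there is one more tool, called as name(argument=value, ...), one argument or row to a line, values as JSON. move_arm: Moves the arm, as the interface text tells. Its arguments: {"type":"object","properties":{"steps":{"type":"array"},"newtons":{"type":"number"}},"required":["steps"]}

```bash
mkdir -p pics; ls; cat > h.py <<'E'
import numpy as np,cv2
from station import status,cams,order,models
def shot(n,f):
    c=cams.read_camera(n); cv2.imwrite('pics/'+f,c['pixels'][:,:,::-1]); return c
def ray(c,row,col):
    d=np.linalg.inv(c['mtx'])@[col,row,1]; return c['T'][:3,3],c['T'][:3,:3]@d
def atz(c,row,col,z):
    o,d=ray(c,row,col); return o+d*(z-o[2])/d[2]
def proj(c,p):
    T=np.linalg.inv(c['T']); q=T[:3,:3]@p+T[:3,3]; u=c['mtx']@q; return u[:2]/u[2]
E
python3 - <<'E'
from h import *
s=status.get_obs();print(s['t'],s['eef_pos'],s['tool_rot'],s['gripper_width'])
Z=dict(end_face=.022,hole_a=.04,hole_b=.04,hole_c=.04,stop_hole=.067,stop_face=.03,lock_pin=.067,pin_grip=.097,stop_jig=0,long_piece=0,short_piece=0,pencil_b=0,spanner_b=0)
for n in ['top','scene']:
    c=shot(n,n+'0.png'); print(n,c['T'][:3,3].round(3))
    for k,z in Z.items():
        for r in models.place_of(n,k)[:3]:
            p=r['position'];print(k,round(r['score'],2),np.round(p),atz(c,p[0],p[1],z).round(4))
E
```

```text
pics
0.0 [0.15956045 0.65529651 0.25533531] [-3.32128305e-05  1.19120239e-01  9.92879410e-01 -9.19346183e-04] 0.9979387275371043
top [ 0.47  -0.22   1.037]
end_face 0.85 [278. 327.] [ 0.4531 -0.3214  0.022 ]
end_face 0.22 [273. 249.] [ 0.4585 -0.1746  0.022 ]
end_face 0.16 [276. 296.] [ 0.4552 -0.2638  0.022 ]
hole_a 0.92 [242. 274.] [ 0.5177 -0.2201  0.04  ]
hole_a 0.91 [244. 254.] [ 0.514  -0.1828  0.04  ]
hole_a 0.64 [238. 238.] [ 0.5235 -0.1521  0.04  ]
hole_b 0.92 [242. 274.] [ 0.5177 -0.2201  0.04  ]
hole_b 0.91 [244. 254.] [ 0.514  -0.1828  0.04  ]
hole_b 0.64 [238. 238.] [ 0.5235 -0.1521  0.04  ]
hole_c 0.92 [242. 274.] [ 0.5177 -0.2201  0.04  ]
hole_c 0.91 [244. 254.] [ 0.514  -0.1828  0.04  ]
hole_c 0.64 [238. 238.] [ 0.5235 -0.1521  0.04  ]
stop_hole 0.7 [240. 239.] [ 0.5185 -0.157   0.067 ]
stop_face 0.86 [274. 250.] [ 0.4582 -0.1757  0.03  ]
lock_pin 0.74 [242. 238.] [ 0.5161 -0.1541  0.067 ]
lock_pin 0.6 [219. 183.] [ 0.554  -0.0526  0.067 ]
lock_pin 0.41 [180. 209.] [ 0.628  -0.0981  0.067 ]
pin_grip 0.86 [215. 181.] [ 0.5586 -0.0538  0.097 ]
pin_grip 0.69 [244. 237.] 
[... 1014 characters left out ...]
0.1732  0.03  ]
lock_pin 0.73 [241. 215.] [ 0.604  -0.0562  0.067 ]
lock_pin 0.69 [215. 350.] [ 0.4213 -0.2742  0.067 ]
lock_pin 0.68 [230. 277.] [ 0.5222 -0.1493  0.067 ]
pin_grip 0.94 [218. 278.] [ 0.5181 -0.1489  0.097 ]
pin_grip 0.64 [227. 230.] [ 0.5799 -0.076   0.097 ]
pin_grip 0.51 [231. 216.] [ 0.5934 -0.0508  0.097 ]
stop_jig 0.92 [236. 304.] [ 0.5115 -0.2408  0.    ]
stop_jig 0.74 [236. 259.] [ 0.597  -0.1859  0.    ]
long_piece 0.74 [237. 335.] [ 0.451  -0.2733  0.    ]
long_piece 0.26 [243. 281.] [ 0.5406 -0.1903  0.    ]
short_piece 0.9 [238. 254.] [ 0.6019 -0.174   0.    ]
short_piece 0.7 [229. 277.] [ 0.577  -0.2296  0.    ]
spanner_b 0.75 [238. 207.] [ 0.6906 -0.1189  0.    ]
```

```bash
python3 - <<'E'
import cv2
a=cv2.imread('pics/top0.png');cv2.imwrite('pics/t1.png',cv2.resize(a[130:330,150:400],None,fx=3,fy=3,interpolation=2))
a=cv2.imread('pics/scene0.png');cv2.imwrite('pics/s1.png',cv2.resize(a[150:310,170:400],None,fx=3.4,fy=3.4,interpolation=2))
E
```

```text
(no output)
```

View pics/t1.png

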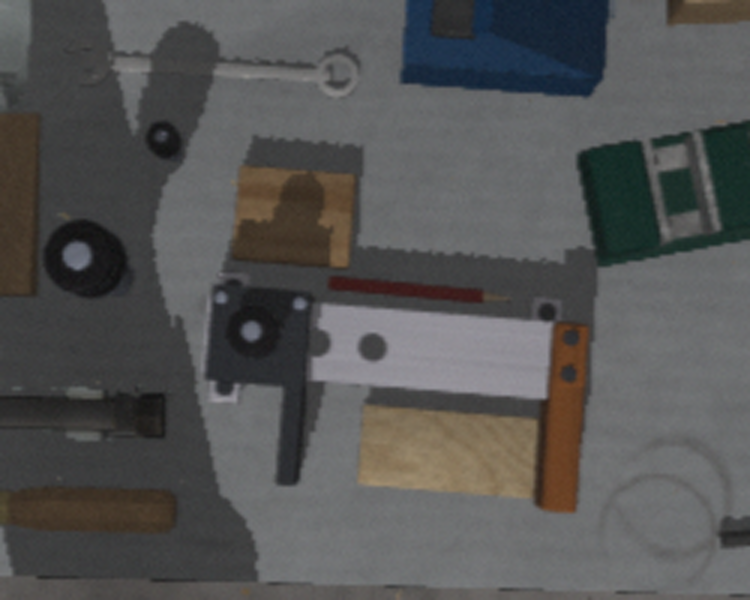

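View pics/s1.png

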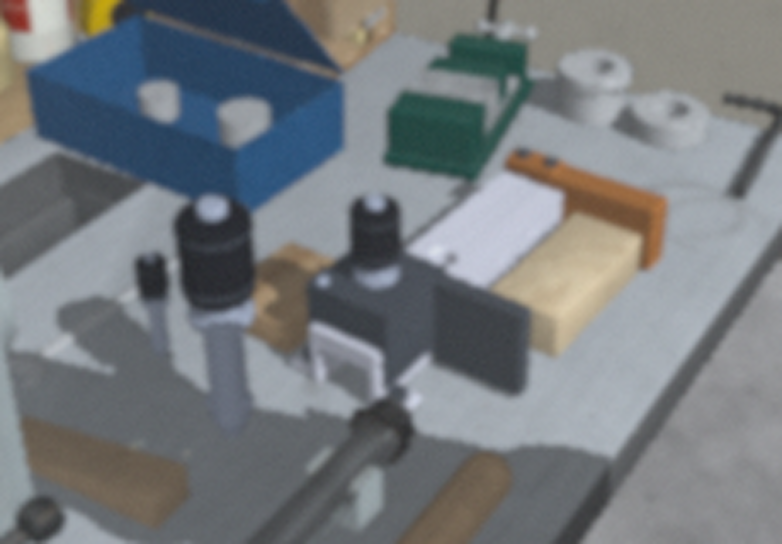

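View pics/top0.png

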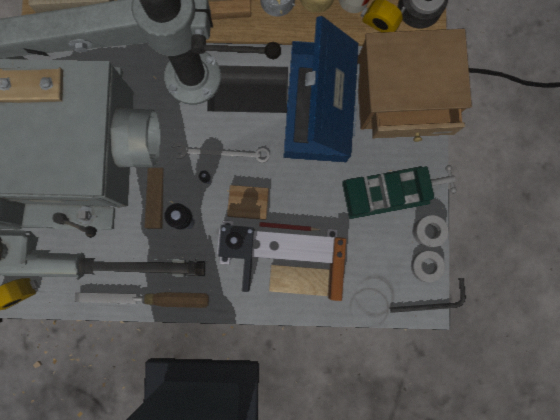

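The long piece lies in the bay, so the target is hole b. Next I check the obstacles on the way there.

View pics/scene0.png

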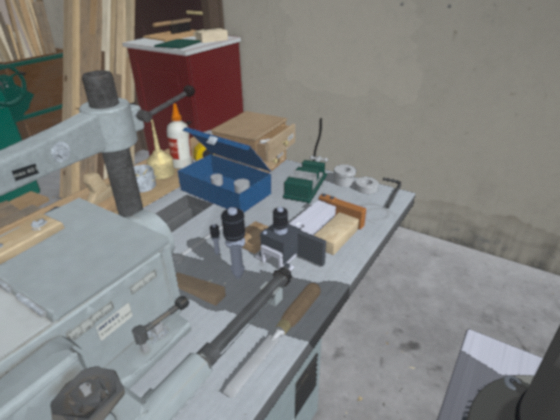

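```bash
python3 - <<'E'
from h import *
c=cams.read_camera('top')
f=lambda u,v,z:atz(c,130+v/3,150+u/3,z)[:2].round(4)
# crop px in t1.png
print('button',f(251,331,.120),'screws stop top',f(220,297,.067),f(300,303,.067))
print('grip',f(251,331,.108))
print('holeb edge(319,343)',f(319,343,.04),'holec',f(372,347,.04))
print('rail corners', f(322,303,.04),f(553,320,.04),f(312,380,.04),f(548,398,.04))
print('block top corners',f(555,322,.05),f(590,326,.05),f(541,510,.05),f(577,512,.05))
print('stop corners',f(213,285,.067),f(312,292,.067),f(206,381,.067),f(303,386,.067))
print('piece', f(366,405,.032),f(540,420,.032),f(535,497,.032),f(359,485,.032))
print('K',c['mtx'])
print('fwd',c['T'][:3,:3])
E
```

```text
button [ 0.5154 -0.1509] screws stop top [ 0.5382 -0.1274] [ 0.5357 -0.1761]
grip [ 0.516 -0.15 ]
holeb edge(319,343) [ 0.5129 -0.1874] holec [ 0.5112 -0.2204]
rail corners [ 0.5379 -0.1886] [ 0.5307 -0.3326] [ 0.4898 -0.1837] [ 0.4823 -0.3301]
block top corners [ 0.5289 -0.3327] [ 0.5269 -0.3542] [ 0.4141 -0.3256] [ 0.4135 -0.3475]
stop corners [ 0.5454 -0.1229] [ 0.5426 -0.1832] [ 0.4872 -0.1206] [ 0.4856 -0.1793]
piece [ 0.4753 -0.2175] [ 0.4686 -0.3262] [ 0.421  -0.3237] [ 0.4257 -0.2143]
K [[534.28321815   0.         268.77951099]
 [  0.         534.28321815 214.53341191]
 [  0.           0.           1.        ]]
fwd [[ 0.02441389 -0.99479101  0.09896876]
 [-0.99966352 -0.02342514  0.01114048]
 [-0.00876409 -0.09920744 -0.99502818]]
```

```bash
python3 - <<'E'
from h import *
a=cams.read_camera('top');b=cams.read_camera('scene')
def tri(t,s):
    P=[]
    for c,(u,v) in ((a,t),(b,s)):
        M=np.linalg.inv(c['T'])[:3]; P.append(c['mtx']@M)
    X=cv2.triangulatePoints(P[0],P[1],np.array(t,float).reshape(2,1),np.array(s,float).reshape(2,1))[:,0]
    X=X[:3]/X[3]; return X.round(3),proj(a,X).round(),proj(b,X).round()
print('ball',tri((273,50),(190,91)))
print('knob',tri((91,231),(181,302)))
print('bar end',tri((200,268),(286,275)))
print('corner',tri((112,205),(168,243)),tri((130,75),(168,243)),tri((112,62),(88,203)))
print('bolt',tri((44,84),(0,240)))
print('column top',tri((160,5),(100,75)))
print(a['T'][:3,3],b['T'][:3,3])
for p in [(.16,.656,.256),(.6,.2,.2),(.6,.2,.3),(.43,0,.2),(.5,-.15,.2)]: print(p,proj(b,np.array(p)),proj(a,np.array(p)))
E
```

```text
ball (array([ 0.782, -0.213,  0.293]), array([274.,  51.]), array([189.,  91.]))
knob (array([0.528, 0.108, 0.084]), array([ 91., 231.]), array([181., 302.]))
bar end (array([ 0.464, -0.083,  0.025]), array([201., 269.]), array([284., 275.]))
corner (array([0.575, 0.06 , 0.145]), array([109., 201.]), array([176., 244.])) (array([0.775, 0.022, 0.083]), array([146.,  98.]), array([122., 227.])) (array([0.812, 0.062, 0.151]), array([114.,  64.]), array([ 83., 202.]))
bolt (array([0.787, 0.198, 0.147]), array([35., 77.]), array([ 18., 245.]))
column top (array([ 0.823, -0.054,  0.353]), array([156.,   1.]), array([107.,  77.]))
[ 0.47010655 -0.22041907  1.03736469] [0.14698518 0.40016951 0.53713767]
(0.16, 0.656, 0.256) [ 2401.61554951 -4904.67083383] [-350.45649362  472.63682653]
(0.6, 0.2, 0.2) [ 78.30015543 260.12383892] [ 11.4366673  179.36898891]
(0.6, 0.2, 0.3) [ 54.71844095 194.19437475] [-23.27217187 167.65572437]
(0.43, 0, 0.2) [271.2625249  224.85027138] [131.31353603 290.21368483]
(0.5, -0.15, 0.2) [285.76208622 173.12054451] [228.99171662 247.52806641]
```

move_arm(
  steps=[1,2.5,-4,1.2,0,0,-5,1,2.5,-4,1.2,0,0,-5,1,2.5,-4,1.2,0,0,-5,1,2.5,-4,1,0,0,-5,1,2.5,-4.2,0,0,0,-5,1,2.5,-4.2,0,0,0,-5,1,2.5,-4.2,0,0,0,-5,1,2.5,-4.2,0,0,0,-5],
)

```text
t: 2.35
eef_pos: [0.3604, 0.326, 0.3027]
tool_rot: [-0.0, 0.453, 0.891, 0.001]
contact_force: [0.9, 0.8, 0.0]
gripper_width: 1.001
```

move_arm(
  steps=[1,1.9,-4.6,0,0,0,-5,1,1.9,-4.6,0,0,0,-5,1,1.9,-4.6,0,0,0,-5,1,1.9,-4.6,0,0,0,-5,1,1.9,-4.6,0,0,0,-5,1,1.9,-4.6,0,0,0,-5,1,1.9,-4.6,0,0,0,-5,1,1.9,-4.6,0,0,0,-4],
)

```text
t: 3.15
eef_pos: [0.5122, -0.042, 0.3028]
tool_rot: [0.0, 0.724, 0.689, 0.001]
contact_force: [0.9, 0.5, 0.4]
gripper_width: 1.0
```

```bash
python3 - <<'E'
from h import *
s=status.get_obs();print(s['t'],s['eef_pos'],s['tool_rot'],s['contact_force'],s['q'])
E
```

```text
3.15 [ 0.51215729 -0.04198769  0.30281245] [1.59631194e-04 7.24474962e-01 6.89300701e-01 7.39558794e-04] [0.89231068 0.52299579 0.41490667] [-0.63602549  0.18134056  0.68953276  1.91508192 -0.13084442  1.08825141
  0.05650035]
```

move_arm(
  steps=[1,0.1,-3.64,-3,0,0,0,1,0.1,-3.64,-3,0,0,0,1,0.12,-3.64,-3,0,0,0,1,0,0,-3,0,0,0,1,0,0,-3,0,0,0,1,0,0,0,0,0,0],
)

```text
t: 3.75
eef_pos: [0.5124, -0.1488, 0.1492]
tool_rot: [-0.003, 0.724, 0.69, -0.002]
contact_force: [-0.3, 0.7, 0.2]
gripper_width: 1.002
```

```bash
python3 - <<'E'
from h import *
s=status.get_obs();print(s['t'],s['eef_pos'],s['contact_force'])
a=shot('top','a.png');b=shot('scene','b.png')
a=cv2.imread('pics/a.png')[180:300,190:340];b=cv2.imread('pics/b.png')[150:290,200:380]
cv2.imwrite('pics/ab1.png',np.vstack([cv2.resize(a,(375,300)),cv2.resize(b,(375,292))]))
E
```

```text
3.75 [ 0.5124184  -0.14884115  0.14920243] [-0.34053622  0.67593937  0.17620354]
```

View pics/ab1.png

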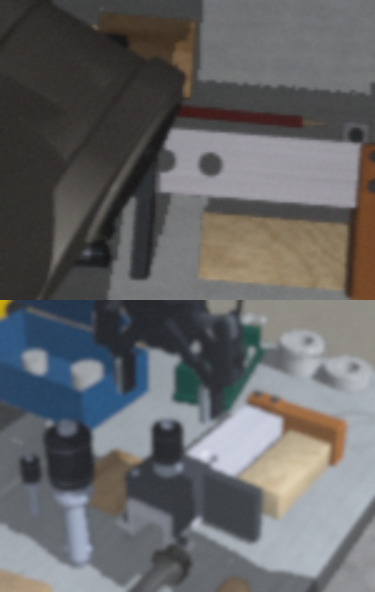

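move_arm(
  steps=[1,0,0,0,0,0,0,1,0,0,0,0,0,0],
)

```text
t: 4.05
eef_pos: [0.516, -0.1493, 0.1539]
tool_rot: [0.001, 0.723, 0.691, 0.001]
contact_force: [-0.2, 0.6, 0.1]
gripper_width: 1.005
```

```bash
python3 - <<'E'
from h import *
s=status.get_obs();print(s['t'],s['eef_pos'],s['tool_rot'],s['q'])
b=shot('scene','b2.png')
b=cv2.imread('pics/b2.png')[130:280,200:360]
cv2.imwrite('pics/ab2.png',cv2.resize(b,(640,600),interpolation=2))
p=s['eef_pos']
for z in (.025,-.06): print(proj(b if 0 else cams.read_camera('scene'),p-[0,0,z]))
E
```

```text
4.05 [ 0.51596974 -0.14925068  0.15392775] [0.0010232  0.72325059 0.69058407 0.0010897 ] [-0.33493572  0.43979053  0.63824609  2.01407702 -0.36364138  0.79702867
  0.46919578]
[278.89563491 204.3636984 ]
[277.99058275 164.3068177 ]
```

View pics/ab2.png

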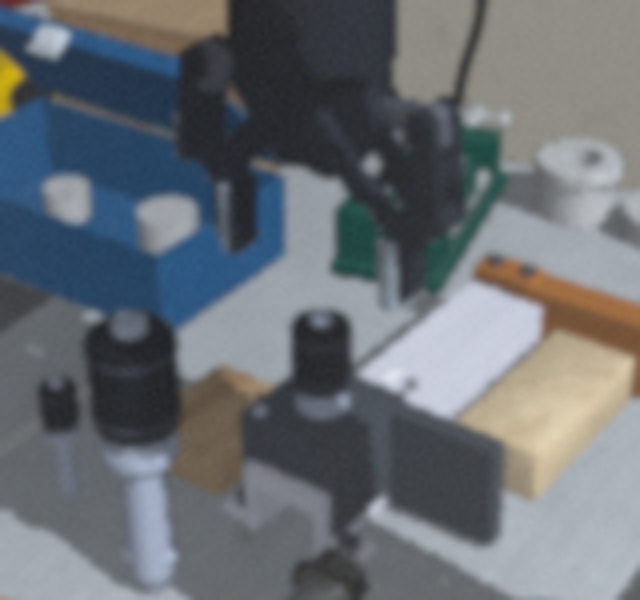

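move_arm(
  steps=[1,-0.05,-0.19,-1.6,0,0,0,1,0,0,-1.6,0,0,0,1,0,0,-1.6,0,0,0,1,0,0,0,0,0,0,1,0,0,0,0,0,0],
)

```text
t: 4.7
eef_pos: [0.5145, -0.1513, 0.1047]
tool_rot: [0.0, 0.723, 0.69, -0.0]
contact_force: [0.3, -0.4, -0.1]
gripper_width: 0.999
```

```bash
python3 - <<'E'
from h import *
s=status.get_obs();print(s['t'],s['eef_pos'],s['tool_rot'],s['contact_force'])
b=shot('scene','b3.png')
b=cv2.imread('pics/b3.png')[130:280,200:360]
cv2.imwrite('pics/ab3.png',cv2.resize(b,(640,600),interpolation=2))
E
```

```text
4.7 [ 0.51450071 -0.15130483  0.10472978] [ 5.15782876e-05  7.23467361e-01  6.90358585e-01 -7.78416370e-06] [ 0.32248303 -0.3519608  -0.05011006]
```

View pics/ab3.png

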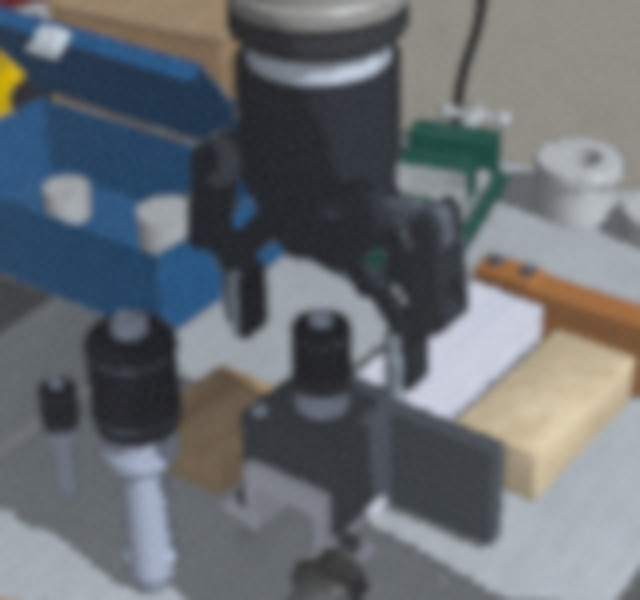

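The fingers straddle the grip (around pixel 322,350 in the crop), so I close.

move_arm(
  steps=[-1,0.05,0,0,0,0,0,-1,0,0,0,0,0,0,-1,0,0,0,0,0,0,-1,0,0,0,0,0,0,-1,0,0,0,0,0,0,-1,0,0,0,0,0,0,-1,0,0,0,0,0,0,-1,0,0,0,0,0,0],
  newtons=70,
)

```text
t: 5.55
eef_pos: [0.5151, -0.1512, 0.1048]
tool_rot: [0.0, 0.723, 0.69, 0.0]
contact_force: [-1.5, 0.5, 6.1]
gripper_width: 0.339
```

move_arm(
  steps=[-1,0,0,0.7,0,0,0,-1,0,0,0.7,0,0,0,-1,0,0,0.8,0,0,0,-1,0,0,0.8,0,0,0,-1,0,0,0.8,0,0,0,-1,0,0,0,0,0,0,-1,0,0,0,0,0,0],
)

```text
t: 6.25
eef_pos: [0.5151, -0.1513, 0.1431]
tool_rot: [0.0, 0.723, 0.69, 0.001]
contact_force: [-0.5, -0.3, 0.6]
gripper_width: 0.331
```

```bash
python3 - <<'E'
from h import *
s=status.get_obs();print(s['t'],s['eef_pos'],s['tool_rot'],s['contact_force'],s['torque'])
b=shot('scene','b4.png')
b=cv2.imread('pics/b4.png')[130:280,200:360]
cv2.imwrite('pics/ab4.png',cv2.resize(b,(640,600),interpolation=2))
E
```

```text
6.25 [ 0.51514948 -0.15133346  0.14314985] [2.78439615e-04 7.23472025e-01 6.90353449e-01 5.17276840e-04] [-0.546313   -0.2786428   0.63014163] [0.03491589 0.03363154 0.01277924]
```

View pics/ab4.png

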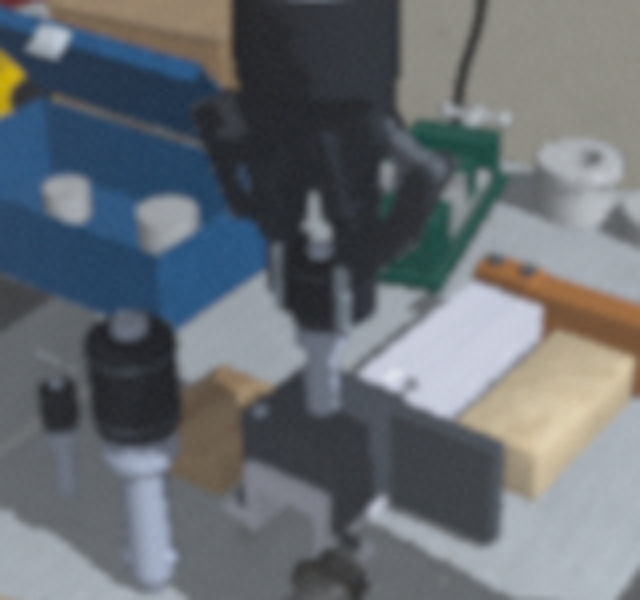

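move_arm(
  steps=[-1,-0.03,-0.6,0,0,0,0,-1,-0.03,-0.6,0,0,0,0,-1,-0.03,-0.6,0,0,0,0,-1,-0.03,-0.6,0,0,0,0,-1,-0.03,-0.6,0,0,0,0,-1,-0.02,-0.5,0,0,0,0,-1,0,0,0,0,0,0,-1,0,0,0,0,0,0],
)

```text
t: 7.1
eef_pos: [0.5133, -0.1872, 0.1425]
tool_rot: [0.001, 0.724, 0.69, -0.0]
contact_force: [1.2, -1.8, -1.9]
gripper_width: 0.334
```

```bash
python3 - <<'E'
from h import *
s=status.get_obs();print(s['t'],s['eef_pos'],s['tool_rot'],s['contact_force'],s['torque'])
a=shot('top','a5.png');b=shot('scene','b5.png')
a=cv2.imread('pics/a5.png')[180:300,190:350];b=cv2.imread('pics/b5.png')[150:270,220:380]
cv2.imwrite('pics/ab5.png',np.vstack([cv2.resize(x,(400,300),interpolation=2) for x in (a,b)]))
E
```

```text
7.1 [ 0.51332908 -0.18717577  0.14251038] [ 7.16100352e-04  7.23708489e-01  6.90105419e-01 -1.44862215e-04] [ 1.2153056  -1.7921332  -1.94588911] [-0.38042984 -0.10022071 -0.01877523]
```

View pics/ab5.png

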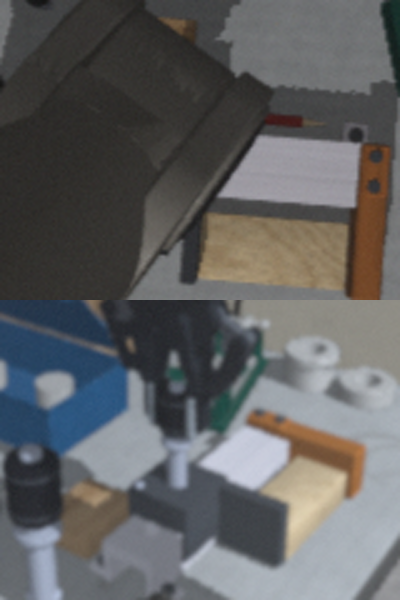

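move_arm(
  steps=[-1,0,0,0,0,0,0,-1,0,0,0,0,0,0],
)

```text
t: 7.4
eef_pos: [0.5133, -0.1864, 0.1425]
tool_rot: [0.0, 0.723, 0.69, 0.0]
contact_force: [-0.3, -1.1, 1.7]
gripper_width: 0.332
```

move_arm(
  steps=[-1,0,0,-0.4,0,0,0,-1,0,0,-0.4,0,0,0,-1,0,0,-0.4,0,0,0,-1,0,0,-0.3,0,0,0,-1,0,0,0,0,0,0],
)

```text
t: 7.9
eef_pos: [0.5129, -0.1861, 0.1265]
tool_rot: [-0.0, 0.723, 0.69, -0.0]
contact_force: [1.7, -1.3, -0.1]
gripper_width: 0.335
```

move_arm(
  steps=[-1,0,0,-0.5,0,0,0,-1,0,0,-0.5,0,0,0,-1,0,0,-0.5,0,0,0,-1,0,0,-0.5,0,0,0,-1,0,0,-0.2,0,0,0,-1,0,0,0,0,0,0],
)

```text
t: 8.5
eef_pos: [0.5129, -0.1861, 0.1049]
tool_rot: [-0.0, 0.723, 0.69, -0.0]
contact_force: [0.4, 0.4, -0.5]
gripper_width: 0.336
```

```bash
python3 - <<'E'
from h import *
s=status.get_obs();print(s['t'],s['eef_pos'],s['tool_rot'],s['contact_force'],s['torque'])
b=shot('scene','b6.png')
b=cv2.imread('pics/b6.png')[140:290,220:380]
cv2.imwrite('pics/ab6.png',cv2.resize(b,(640,600),interpolation=2))
E
```

```text
8.5 [ 0.51286315 -0.18605717  0.1048711 ] [-4.30883406e-04  7.23470079e-01  6.90355580e-01 -1.78938776e-04] [ 0.41446523  0.36600437 -0.54234543] [-0.00552892 -0.08810276  0.04225077]
```

View pics/ab6.png

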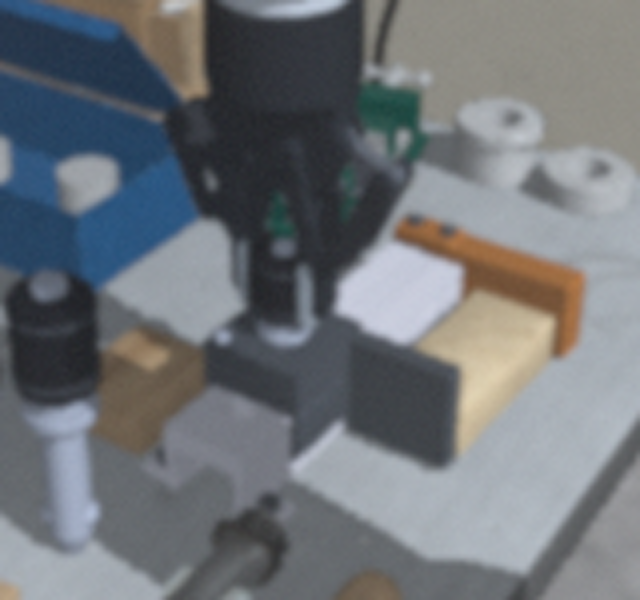

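move_arm(
  steps=[-1,0,0,-0.15,0,0,0,-1,0,0,-0.1,0,0,0,-1,0,0,0,0,0,0,-1,0,0,0,0,0,0],
)

```text
t: 8.95
eef_pos: [0.5129, -0.1868, 0.1047]
tool_rot: [-0.0, 0.724, 0.69, 0.001]
contact_force: [-8.1, 2.1, 23.1]
gripper_width: 0.334
```

The collar bottoms out: 23 N of upward force and no further travel. I relax, open and retreat upward.

move_arm(
  steps=[-1,0,0,0.25,0,0,0,1,0,0,0,0,0,0,1,0,0,0,0,0,0,1,0,0,0,0,0,0,1,0,0,0,0,0,0,1,0,0,0,0,0,0,1,0,0,0,0,0,0,1,0,0,1.0,0,0,0],
)

```text
t: 9.75
eef_pos: [0.5123, -0.1859, 0.1147]
tool_rot: [-0.001, 0.723, 0.69, -0.001]
contact_force: [-0.2, -0.0, -0.1]
gripper_width: 1.002
```

move_arm(
  steps=[1,0,0,3,0,0,0,1,0,0,4,0,0,0,1,0,0,4,0,0,0,1,0,0,4,0,0,0,1,-1,4,3,0,0,0,1,-1,4.5,0,0,0,0,1,-1,4.5,0,0,0,0,1,-1,4.5,0,0,0,0],
)

```text
t: 10.55
eef_pos: [0.4727, -0.0108, 0.2957]
tool_rot: [0.0, 0.724, 0.69, 0.001]
contact_force: [0.3, 1.7, 0.4]
gripper_width: 1.002
```

move_arm(
  steps=[1,-1,4.5,0,0,0,0,1,-1,4.5,0,0,0,0,1,-1,4.5,0,0,0,0,1,-1,4.5,0,0,0,0,1,0,0,0,0,0,0],
)

```text
t: 11.05
eef_pos: [0.4317, 0.1741, 0.2953]
tool_rot: [-0.001, 0.72, 0.694, 0.001]
contact_force: [-0.1, -0.2, 1.5]
gripper_width: 1.0
```

```bash
python3 - <<'E'
from h import *
s=status.get_obs();print(s['t'],s['eef_pos'],s['gripper_width'])
a=shot('top','a7.png');b=shot('scene','b7.png')
for q,z in dict(lock_pin=.067,pin_grip=.097,long_piece=0,short_piece=0,pencil_b=0,spanner_b=0,stop_face=.03).items():
    for n,c in (('top',a),('scene',b)):
        for r in models.place_of(n,q)[:2]: print(q,n,round(r['score'],2),atz(c,*r['position'],z).round(4))
A=cv2.imread('pics/a7.png')[130:330,150:400];cv2.imwrite('pics/a8.png',cv2.resize(A,None,fx=3,fy=3,interpolation=2))
B=cv2.imread('pics/b7.png')[150:310,170:400];cv2.imwrite('pics/b8.png',cv2.resize(B,None,fx=3.4,fy=3.4,interpolation=2))
E
```

```text
11.05 [0.43167106 0.17412598 0.29531206] 1.000149421822407
lock_pin top 0.96 [ 0.5561 -0.0487  0.067 ]
lock_pin top 0.63 [ 0.5134 -0.1876  0.067 ]
lock_pin scene 0.7 [ 0.5682 -0.0737  0.067 ]
lock_pin scene 0.54 [ 0.5177 -0.1882  0.067 ]
pin_grip top 0.96 [ 0.5552 -0.0545  0.097 ]
pin_grip top 0.47 [ 0.5112 -0.1903  0.097 ]
pin_grip scene 0.65 [ 0.5811 -0.0835  0.097 ]
pin_grip scene 0.53 [ 0.5151 -0.1863  0.097 ]
long_piece top 0.56 [ 0.4526 -0.2662  0.    ]
long_piece top 0.52 [ 0.5893 -0.168   0.    ]
long_piece scene 0.85 [ 0.4417 -0.2733  0.    ]
short_piece top 0.56 [ 0.5951 -0.1723  0.    ]
short_piece scene 0.85 [ 0.6025 -0.1874  0.    ]
pencil_b top 0.51 [ 0.5529 -0.238   0.    ]
pencil_b top 0.4 [ 0.5123 -0.2165  0.    ]
spanner_b top 0.56 [ 0.695  -0.1035  0.    ]
spanner_b top 0.33 [ 0.5465 -0.2404  0.    ]
spanner_b scene 0.5 [ 0.687  -0.1119  0.    ]
stop_face top 0.85 [ 0.4579 -0.2162  0.03  ]
stop_face scene 0.94 [ 0.4479 -0.203   0.03  ]
stop_face scene 0.7 [ 0.4267 -0.2336  0.03  ]
```

View pics/a8.png

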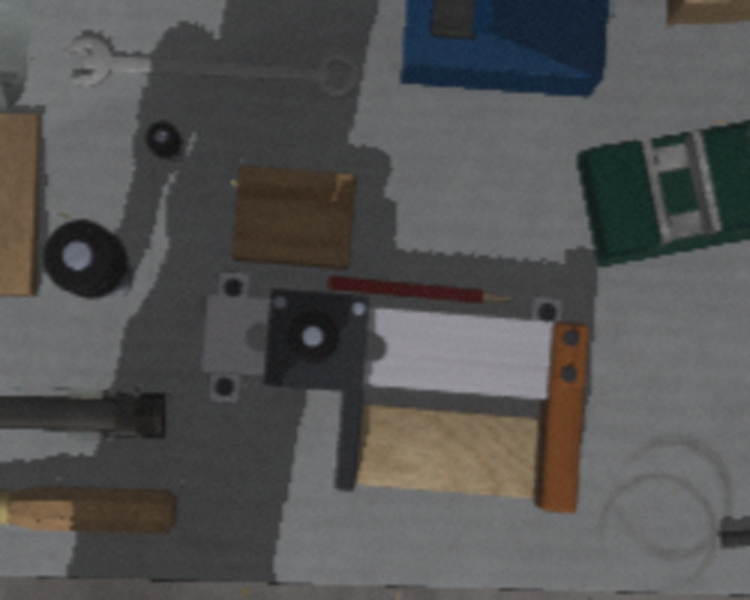

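View pics/b8.png

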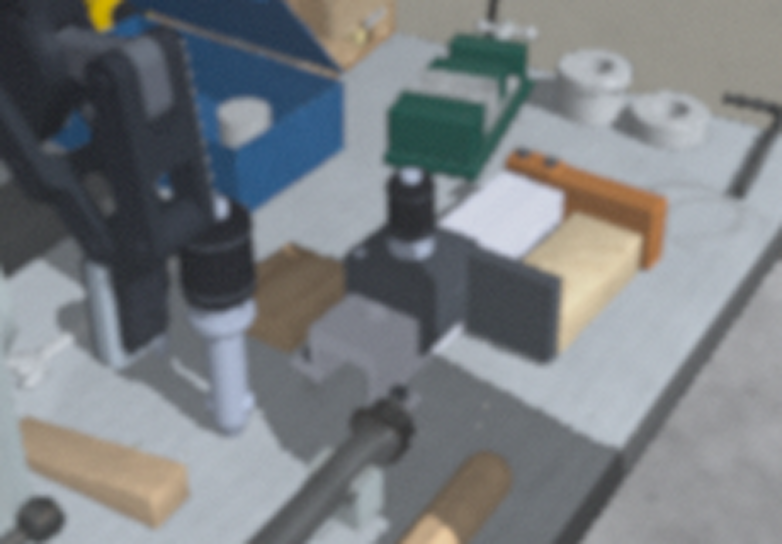

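The pin's button moved from crop pixel (251,331) to (312,336), about 35 mm, and the collar sits on the stop as it did at the start. The long piece lies square between stop and block, and the short piece, pencil and spanner are at the same pixels as before.

```bash
python3 - <<'E'
from h import *
print(order.hand_in())
E
```

```text
the job is handed in; nothing more can be done
None
```

The long piece was in the bay, so I moved the stop to hole b, locked it there and handed the job in; no verdict was reported. I gripped the lock pin, lifted it 38 mm past its detent and carried the stop 35 mm towards the end block. I then pushed the pin down until the collar bottomed out, released it and backed the arm away. The job took about 11 of the 40 s.

**Last checks:**
- **Seating:** at the end of the push the upward force was 23 N with no further travel. The arm's height was back to what it was at the start, and the pictures show the collar on the stop.
- **Position:** in the top picture the pin's button moved about 35 mm, which matches the spacing from hole a to hole b.
- **Piece in the bay:** it looks flat and square between the end block and the stop.
- **Everything else:** the short piece, pencil and spanner appear at the same picture positions as before, and the open gripper is clear of everything.

**Disagreements:** the networks' position estimates scattered by 1 to 2 cm. They often scored one of the look-alike pins highest, so I relied on my own measurements from the pictures instead.

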